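# Nest the shoemaker's dye pans with their handles fanned

## Task

Put away the three empty dye pans as one nest: stand the blue-handled pan inside the wide black-handled pan, and the slim red-handled pan inside the blue-handled one, each upright and resting on the floor of the pan below. Fan the handles, all the same way round, each about an eighth of a turn (45 degrees) on from the handle below it, so that every handle can be taken by itself. Leave the big pan standing where it is and do not disturb the white mug.

Things in the scene. Friction and masses are not known exactly. Their poses are not given: they have to be found in the camera images.
- pan_big: Wide shallow round steel pan with straight black handle, loose, upright on the bench. Outer diameter 112 mm, height 34 mm, wall 3 mm, floor 4 mm thick. Origin: centre of the underside; z up; x axis points from the centre out along the handle, a level bar 18 mm wide, 9 mm tall, its top at rim height (within 1 mm), ending 166 mm from the centre. About 0.55 kg.
- pan_mid: Middle round steel pan with straight blue handle, loose, upright on the bench. Outer diameter 64 mm, height 64 mm, wall 3 mm, floor 4 mm thick. Origin: centre of the underside; z up; x axis points from the centre out along the handle, a level bar 16 mm wide, 9 mm tall, its top at rim height (within 1 mm), ending 127 mm from the centre. About 0.22 kg. Can be gripped across its diameter.
- pan_small: Slim tall round steel pan with straight red handle, loose, upright on the bench. Outer diameter 38 mm, height 90 mm, wall 3 mm, floor 4 mm thick. Origin: centre of the underside; z up; x axis points from the centre out along the handle, a level bar 14 mm wide, 9 mm tall, its top at rim height (within 1 mm), ending 94 mm from the centre. About 0.12 kg. Can be gripped across its diameter.
- pan_mid_handle (a point): A point on the blue handle: 62 mm from the pan's centre along its x axis, 59 mm above its underside.
- pan_small_handle (a point): A point on the red handle: 50 mm from the pan's centre along its x axis, 85 mm above its underside.
- mug: White mug, a bystander to be left alone: rim diameter 80 mm, height 85 mm, with a looped handle on its +y side. Origin: centre of the underside; z up.

How it is judged:
At the end, for the whole second after the job is handed in: Middle pan on the big pan's floor, small pan on the middle pan's floor (undersides within 9 mm), upright within 5 degrees, at rest. Each upper handle 20 to 70 degrees from the one below, both turned the same way round. Big pan within 40 mm of its start (horizontal distance between pan_mid and pan_big below 0.025 m and z of pan_mid in the frame of pan_big between 0 and 0.009 m and horizontal distance between pan_small and pan_mid below 0.014 m and z of pan_small in the frame of pan_mid between 0 and 0.009 m and angle between each of pan_big, pan_mid, pan_small's own z axis and vertical below 0.09 rad and angle between the x axis of pan_mid and the x axis of pan_big, either way round between 0.35 and 1.22 rad and angle between the x axis of pan_small and the x axis of pan_mid, either way round between 0.35 and 1.22 rad and x of pan_mid_handle in the frame of pan_big above 0 m and x of pan_small_handle in the frame of pan_mid above 0 m and ((y of pan_mid_handle in the frame of pan_big above 0 m and y of pan_small_handle in the frame of pan_mid above 0 m) or (y of pan_mid_handle in the frame of pan_big below 0 m and y of pan_small_handle in the frame of pan_mid below 0 m)) and distance of pan_big from where it was at the start of the episode below 0.04 m and linear speed of each of pan_mid, pan_small below 0.03 m/s); the robot touches nothing.
It fails at once if the white mug is pushed more than 30 mm or tipped over (distance of mug from where it was at the start of the episode above 0.03 m or angle between mug's own z axis and vertical above 0.4 rad).
It also fails if it takes over 67 s, if anything falls off the work surface, if the arm or the gripper's body presses on something with over 40 N, if the wrist force passes 120 N, or if a joint passes its speed limit or range.

## Robot

A 6-joint arm with a two-finger parallel gripper is mounted at the origin on the work surface. World frame = base frame: x ahead of the robot, y to its left, z up, the work surface at z = 0. Lengths are in m, angles in rad, forces in N, time in s.
With the tool pointing down it reaches from about 0.275 to 0.825 m from the base axis. Payload 4.9 kg.
Tool frame: the origin (TCP) lies on the centre line of the jaws, within the pads' length; the fingertips stand r.nose_length ahead of it and the grasp point (between the pads) is the TCP (r.nose_length is the distance from the TCP to the fingertips, in m); z points along the fingers, y is the direction in which the jaws open and shut (so a half turn about z gives the same grasp; the last joint's range is limited). The gripper opens to 85 mm and grips with 20 to 120 N. Pads are 22 mm wide; open, the fingers measure 114 mm over their backs; the gripper's body (76 mm by 85 mm) begins 54 mm behind the grasp point. The pads swing forward as they close: fully open they stand 13 mm farther back than shut.
Start: joints at [-1.484, 0.326, -0.193, 1.052, 0, 1.437], TCP at [0.12, -0.537, 0.224] pointing down, gripper open.
Joint ranges: [-2.65, 2.65], [-0.97, 1.79], [-1.3, 1.35], [-1.93, 2.1], [-1.47, 1.37], [-3.14, 3.14]. Speed limits (rad/s): [2.57, 2.57, 3.14, 3.14, 3.14, 3.14].

## Interface

Orientations are given as a unit quaternion [x, y, z, w].
In Python, from rig import r, viewer, spotter gives the robot as it stands.
- The arm moves only by the tool play_rows, never from a script. Its argument "targets" is a list of rows, each an object with "offset": the shift along the tool's x, y, z in m, a list of three; "yaw": the turn about the tool's z in degrees; "gripper": the closure, from 0 (fully open) to 1 (shut). In form: [{"offset": [dx, dy, dz], "yaw": yaw, "gripper": gripper}, ...]. A call has exactly 5 rows; each row is the pose to reach, as a shift and turn from the pose commanded when the call began, along the tool's axes at that moment; what a row does not reach only later rows make up. A row lasts 1/12 s, in which the tool goes at most 41.7 mm and 7.16 degrees, less where a joint would pass 70% of its speed; a pose out of reach is approached as far as the arm can. A call with a gripper value outside its range is refused whole. The fingers move at their own pace and stop on an object; "force" is the grip in N (left out, the last holds). Time passes only in rows, so rows that repeat a pose let the fingers close, or fill a call up. It gives the time, the measured TCP pose, the force and the opening at its end, in the units of the state.
- r.get_state(): the state, without advancing time (a new reading comes with each control period).
- viewer.snapshot(name): name is "side" or "top"; returns a dict with "color" (420x560x3 uint8, red, green, blue), "vertical_fov" (degrees; the focal length in pixels is half the picture's height over the tangent of half this angle, whatever the lens; pixels are square), "cx", "cy" (the principal point, pixels), "R" (3x3) and "t" (3): a world point X has camera coordinates R X + t. Camera axes: x right, y down, z forward; pixel columns grow to the right and rows downward; lengths in m; the calibration is good to about 2 mm. A picture is of the moment at which its call begins. There is no depth.
- r.hand_in(): hands the job in, once; it reports no verdict.
Trained networks look in a picture, given as the dict that the camera call returned (one of the last four; its "shot" number tells which), for a name from the list of things; names that differ only in an ending like _2 or _b are one class to them, and where a whole thing is asked for, a point or a joint stands for the part that bears it (a point fixed in the world has none). Each returns a list of dicts, best first, with "conf" (0 to 1); they miss things now and then, are a little off and sometimes report something else, mostly with a low value. They report only what shows in the picture. A call takes as long as a camera call.
- spotter.find_in(query, picture): "box" ([left, top, right, bottom] in pixels, round what is visible of it).
- spotter.silhouettes(query, picture): "region" (420x560 bool, what is visible of it) and "box" ([left, top, right, bottom] in pixels, round what is visible of it).
The state is a dict: "t": time; "joint_pos": joint angles; "joint_velocities": joint speeds; "joint_efforts": joint torques, N m; "tcp_pos": TCP position; "ee_rot": TCP orientation; "force": force on the tool from outside, world axes, zero at the start; "torque": the same for the moment, N m; "width": opening from 0.0 (shut) to 1.0 (fully open).
Only numpy, scipy, OpenCV 4.12 (cv2) and the standard library are available. Lean on these libraries where they do the work, as an engineer would, in place of code of your own. Each camera call takes 0.05 s, during which the arm holds its last target. There are 200 camera calls.

## Working session

There is one attempt and no reset: what is moved stays moved. The work goes in short steps, Python scripts to look and compute and a tool call to move; the robot and the scene stay as the last step left them, time stands still between calls to the robot, and variables do not carry over. Pictures are saved under pics/ and viewed, about 8 in all and at most 12, crops included, and the job is handed in when it is done.

Besides the shell and the picture viewer there is one more tool, called after "Request:" in YAML: its name, and indented under it one key for each argument. play_rows: Moves the arm, as the interface text tells. Its arguments: {"type":"object","properties":{"targets":{"type":"array"},"force":{"type":"number"}},"required":["targets"]}

```bash
mkdir -p pics
cat > h.py <<'E'
from rig import r, viewer, spotter
import numpy as np, cv2
def f(p): return p["color"].shape[0]/2/np.tan(np.radians(p["vertical_fov"])/2)
def ray(p,u,v,z):
    R=np.array(p["R"]);t=np.array(p["t"]);d=R.T@np.array([(u-p["cx"])/f(p),(v-p["cy"])/f(p),1]);c=-R.T@t
    return c+d*(z-c[2])/d[2]
def proj(p,X):
    c=np.atleast_2d(X)@np.array(p["R"]).T+np.array(p["t"]);return np.c_[c[:,0]/c[:,2]*f(p)+p["cx"],c[:,1]/c[:,2]*f(p)+p["cy"]]
def save(p,n): cv2.imwrite(n,p["color"][:,:,::-1])
E
python3 - <<'E'
from h import *
s=r.get_state();print(s,r.nose_length)
ps={n:viewer.snapshot(n) for n in("top","side")}
for n,p in ps.items():
    save(p,f"pics/{n}0.png");R=np.array(p["R"]);print(n,p["vertical_fov"],p["cx"],p["cy"],-R.T@np.array(p["t"]),R[2])
    for q in("pan_big","pan_mid","pan_small","pan_mid_handle","pan_small_handle","mug"):
        for d in spotter.silhouettes(q,p)[:2]: print(n,q,round(d["conf"],2),np.round(d["box"]), d["region"].sum())
E
```

```text
{'t': 0.0, 'joint_pos': array([-1.48419282e+00,  3.26974309e-01, -1.93565864e-01,  1.05198816e+00,
        4.17792288e-05,  1.43656505e+00]), 'joint_velocities': array([ 1.69677451e-03, -7.47975274e-04,  8.35654372e-06,  8.33234084e-04,
       -1.42777252e-03,  3.90083991e-04]), 'joint_efforts': array([-4.59438797e-04, -4.43392611e+01,  2.62445962e+01,  1.53219985e-02,
       -1.18494258e-04, -1.10486702e-06]), 'tcp_pos': array([ 0.1204309 , -0.53605888,  0.22319211]), 'ee_rot': array([ 9.93909820e-01,  1.10193102e-01,  4.15046645e-05, -8.65261511e-04]), 'force': array([-0.07012654,  0.1507685 , -0.88990896]), 'torque': array([ 0.00533125,  0.00690134, -0.02057451]), 'width': 0.9980316178687585} 0.019
top 44.54405365511427 278.01950948204745 218.08568367246357 [0.4356687  0.08311474 1.17660413] [ 0.08476419 -0.01749068 -0.99624751]
top pan_big 0.69 [376. 213. 459. 294.] 2465
top pan_big 0.2 [126. 241. 175. 273.] 597
top pan_mid 0.74 [240. 219. 312. 255.] 976
top pan_small 0.78 [126. 240. 176. 274.] 555
top pan_small_handle 0.93 [123. 237. 178. 275.] 671
top mug 0.64 [124. 237. 176. 272.] 585
top mug 0.59 [220. 150. 268. 188.] 1292
side 48.232370108336625 288.55482984955296 208.35576941972286 [0.09221023 0.70727139 0.6307567 ] [ 0.47396753 -0.66382952 -0.57851979]
side pan_big 0.89 [352. 163. 448. 203.] 1660
side pan_mid 0.9 [295. 204. 339. 256.] 1293
side pan_small 0.93 [226. 280. 249. 336.] 1156
side pan_mid_handle 0.77 [292. 202. 337. 253.] 1209
side pan_mid_handle 0.49 [213. 189. 253. 247.] 1888
side pan_small_handle 0.56 [221. 276. 249. 335.] 1275
side mug 0.83 [216. 188. 251. 247.] 1800
```

Run:
```python
import cv2,numpy as np
a=cv2.imread("pics/top0.png")[130:310,110:470];cv2.imwrite("pics/top0c.png",cv2.resize(a,None,fx=2.2,fy=2.2))
a=cv2.imread("pics/side0.png")[130:350,190:470];cv2.imwrite("pics/side0c.png",cv2.resize(a,None,fx=2.5,fy=2.5))
```

```text
(no output)
```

View pics/top0c.png

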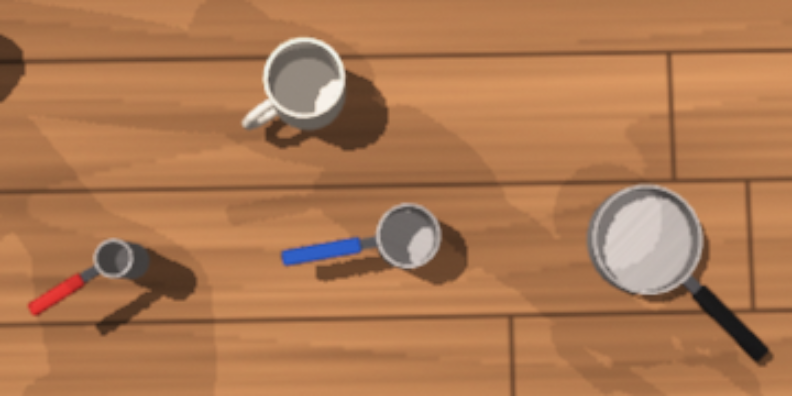

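View pics/side0c.png

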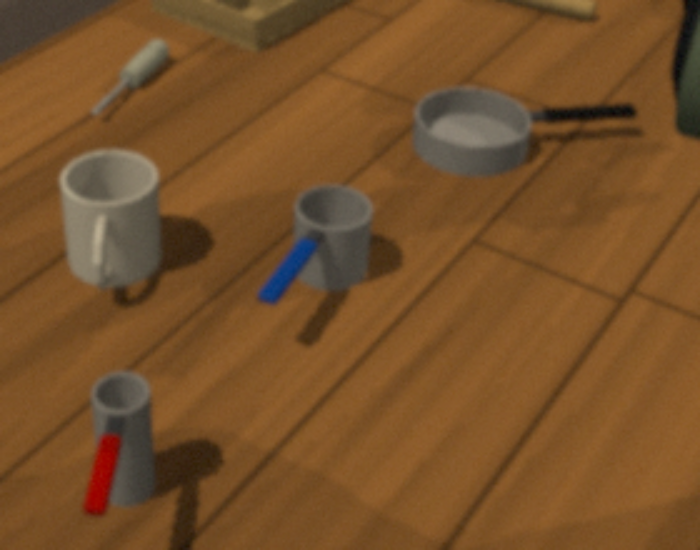

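The pans show clearly. In the top image (full-frame px) the rims are: big at (404,239), mid at (295,237) and small at (162,247). The handles point lower right for big, left for blue and lower left for red. The mug is at (248,165), behind the blue pan. Next I fit poses and overlay them.

```bash
cat >> h.py <<'E'
DIM=dict(big=(.056,.034,.166),mid=(.032,.064,.127),small=(.019,.09,.094))
def outline(n,x,y,a,z0=0):
    R,H,L=DIM[n];t=np.linspace(0,2*np.pi,60)
    rim=np.c_[x+R*np.cos(t),y+R*np.sin(t),0*t+z0+H];bot=rim-[0,0,H]
    h=np.array([[x+q*np.cos(a),y+q*np.sin(a),z0+H-.0045] for q in(R,L)])
    return rim,bot,h
def draw(img,p,n,pose,z0=0,k=3,col=(0,255,0)):
    for c in outline(n,*pose,z0=z0): cv2.polylines(img,[np.round(proj(p,c)*k+k/2).astype(int)],False,col,1)
def goto(x,y,z,a=None):
    "offset, yaw (deg) for target tcp, jaw-axis heading a (rad, mod pi)"
    from scipy.spatial.transform import Rotation as Ro
    s=r.get_state();M=Ro.from_quat(s["ee_rot"]).as_matrix()
    o=M.T@(np.array([x,y,z])-s["tcp_pos"]);cur=np.arctan2(M[1,1],M[0,1])
    yaw=None if a is None else -np.degrees((a-cur+np.pi/2)%np.pi-np.pi/2)
    print("off",np.round(o*1000,1),"yaw",yaw,"jaw",np.degrees(cur),"tcp",np.round(s["tcp_pos"],4),"j6",s["joint_pos"][5],"w",s["width"],"F",np.round(s["force"],1),"t",s["t"])
E
python3 - <<'E'
from h import *
p=viewer.snapshot("top");q=viewer.snapshot("side");k=3
c=lambda u,v:(u/2.2+110-.25,v/2.2+130-.25)
A=cv2.resize(p["color"][:,:,::-1],None,fx=k,fy=k);B=cv2.resize(q["color"][:,:,::-1],None,fx=k,fy=k)
for n,(u,v),(e,g) in(("big",(646,240),(767,357)),("mid",(408,236),(283,258)),("small",(114,258),(32,309))):
    H=DIM[n][1];X=ray(p,*c(u,v),H);E=ray(p,*c(e,g),H-.004);d=E-X;a=np.arctan2(d[1],d[0])
    print(n,np.round(X,4),np.degrees(a),np.hypot(d[0],d[1]))
    draw(A,p,n,(X[0],X[1],a));draw(B,q,n,(X[0],X[1],a))
print("mug",ray(p,*c(304,78),.085))
A=A[195*k:305*k,115*k:470*k];B=B[130*k:350*k,190*k:470*k]
w=800;A=cv2.resize(A,(w,int(A.shape[0]*w/A.shape[1])));B=cv2.resize(B,(430,338))
C=np.zeros((A.shape[0]+338,w,3),np.uint8);C[:A.shape[0]]=A;C[A.shape[0]:,:430]=B;cv2.imwrite("pics/ov.png",C)
E
```

```text
big [ 0.4817 -0.2167  0.034 ] -135.2161040725482 0.16975617463958614
mid [0.4884 0.027  0.064 ] 98.92710131509388 0.1252794569829589
small [0.4709 0.3108 0.09  ] 120.91041885192824 0.09207517500700257
mug [0.64390717 0.1267205  0.085     ]
```

View pics/ov.png

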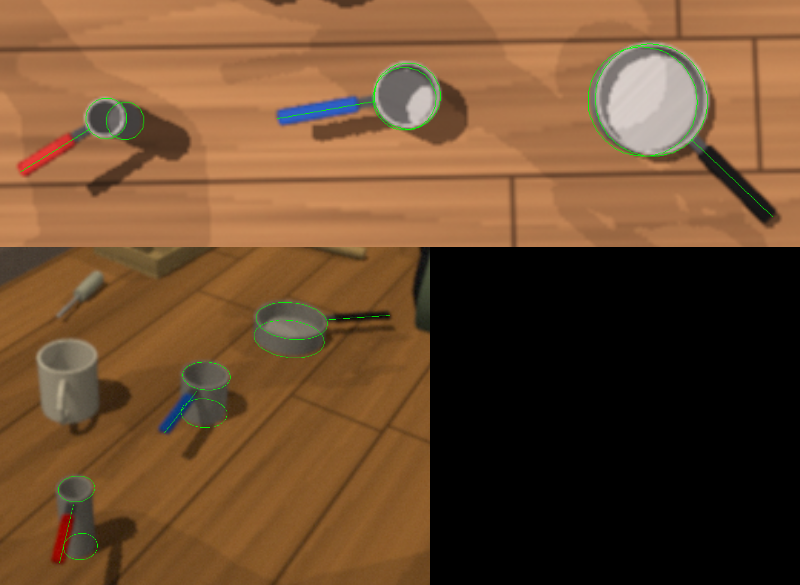

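The overlay fits both views, so I go above the blue pan.

```bash
python3 -c "
from h import *
goto(.4884,.027,.16,np.radians(9))"
```

```text
off [ 482.4 -469.4   64. ] yaw -86.3490862482182 jaw -77.3490862482182 tcp [ 0.1205 -0.5367  0.224 ] j6 1.436593172570579 w 0.9983100837563034 F [-0.2  0.2 -0.5] t 0.8
```

Request:
play_rows:
  targets:
    - {"offset": [0.028, -0.028, 0.004], "yaw": -7, "gripper": 0}
    - {"offset": [0.056, -0.056, 0.008], "yaw": -14, "gripper": 0}
    - {"offset": [0.084, -0.084, 0.012], "yaw": -21, "gripper": 0}
    - {"offset": [0.112, -0.112, 0.016], "yaw": -28, "gripper": 0}
    - {"offset": [0.14, -0.14, 0.02], "yaw": -35, "gripper": 0}

```text
t: 1.22
tcp_pos: [0.2269, -0.3678, 0.2038]
ee_rot: [0.914, 0.406, 0.0, 0.0]
force: [0.5, -1.3, 0.3]
width: 1.002
```

```bash
python3 -c "
from h import *
goto(.4884,.027,.16,np.radians(9))"
```

```text
off [468.3 -70.3  43.8] yaw -51.05286071469391 jaw -42.052860714693914 tcp [ 0.2269 -0.3678  0.2038] j6 1.1154838662706181 w 1.001642309511918 F [ 0.5 -1.3  0.3] t 1.2167
```

Request:
play_rows:
  targets:
    - {"offset": [0.04, -0.006, 0.004], "yaw": -7, "gripper": 0}
    - {"offset": [0.08, -0.012, 0.008], "yaw": -14, "gripper": 0}
    - {"offset": [0.12, -0.018, 0.012], "yaw": -21, "gripper": 0}
    - {"offset": [0.16, -0.024, 0.016], "yaw": -28, "gripper": 0}
    - {"offset": [0.2, -0.03, 0.02], "yaw": -35, "gripper": 0}

```text
t: 1.63
tcp_pos: [0.3398, -0.1998, 0.1842]
ee_rot: [0.749, 0.662, 0.0, 0.001]
force: [1.2, -1.0, 0.9]
width: 1.002
```

Request:
play_rows:
  targets:
    - {"offset": [0.036, 0.018, 0.004], "yaw": -4, "gripper": 0}
    - {"offset": [0.072, 0.036, 0.008], "yaw": -8, "gripper": 0}
    - {"offset": [0.108, 0.054, 0.012], "yaw": -12, "gripper": 0}
    - {"offset": [0.144, 0.072, 0.016], "yaw": -16, "gripper": 0}
    - {"offset": [0.18, 0.09, 0.02], "yaw": -16, "gripper": 0}

```text
t: 2.05
tcp_pos: [0.4522, -0.0324, 0.1641]
ee_rot: [0.651, 0.759, 0.0, 0.0]
force: [0.5, -0.2, 0.3]
width: 1.002
```

```bash
python3 -c "
from h import *
goto(.4884,.027,.12,np.radians(9))"
```

```text
off [53.2 44.8 44.1] yaw -0.19447547688885608 jaw 8.805524523111144 tcp [ 0.4522 -0.0324  0.1641] j6 1.182618582720904 w 1.0018339724465448 F [ 0.5 -0.2  0.3] t 2.05
```

Request:
play_rows:
  targets:
    - {"offset": [0.026, 0.022, 0.01], "yaw": 0, "gripper": 0}
    - {"offset": [0.053, 0.045, 0.02], "yaw": 0, "gripper": 0}
    - {"offset": [0.053, 0.045, 0.044], "yaw": 0, "gripper": 0}
    - {"offset": [0.053, 0.045, 0.044], "yaw": 0, "gripper": 0}
    - {"offset": [0.053, 0.045, 0.044], "yaw": 0, "gripper": 0}

```text
t: 2.47
tcp_pos: [0.4862, 0.0251, 0.1191]
ee_rot: [0.651, 0.759, -0.001, -0.001]
force: [0.0, 0.2, 0.8]
width: 0.999
```

Request:
play_rows:
  targets:
    - {"offset": [0, 0, 0.02], "yaw": 0, "gripper": 0}
    - {"offset": [0, 0, 0.04], "yaw": 0, "gripper": 0}
    - {"offset": [0, 0, 0.06], "yaw": 0, "gripper": 0}
    - {"offset": [0, 0, 0.072], "yaw": 0, "gripper": 0}
    - {"offset": [0, 0, 0.072], "yaw": 0, "gripper": 0}

```text
t: 2.88
tcp_pos: [0.4861, 0.0237, 0.0471]
ee_rot: [0.653, 0.758, -0.001, -0.001]
force: [0.3, 0.5, 0.4]
width: 1.0
```

Run:
```python
from h import *
goto(.4884,.027,.048,np.radians(9))
p=viewer.snapshot("side");save(p,"pics/s1.png")
q=viewer.snapshot("top")
a=cv2.resize(p["color"][130:300,220:440,::-1],None,fx=2.5,fy=2.5);b=cv2.resize(q["color"][190:290,230:340,::-1],None,fx=2.2,fy=2.2)
C=np.zeros((425,800,3),np.uint8);C[:,:550]=a;C[:220,550:792]=b;cv2.imwrite("pics/c1.png",C)
```

```text
off [ 3.   2.8 -0.9] yaw -0.4868148699697102 jaw 8.513185130030292 tcp [0.4861 0.0237 0.0471] j6 1.3191856087738434 w 1.000076002339558 F [0.3 0.5 0.4] t 2.8833
```

View pics/c1.png

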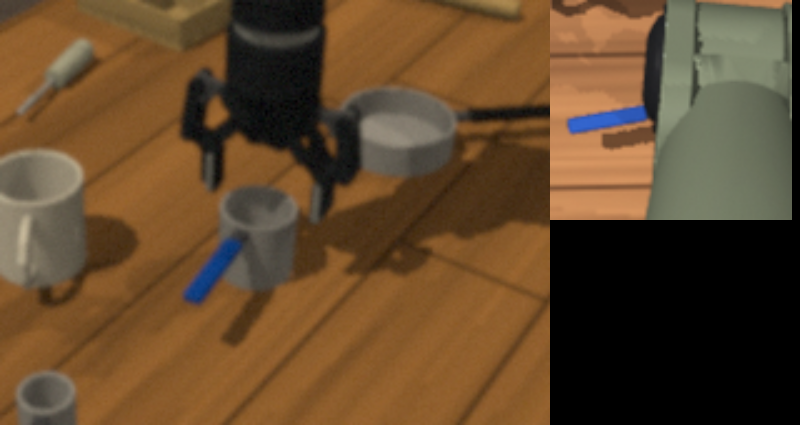

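Run:
```python
from h import *
p=viewer.snapshot("side")
for s in(-1,1):
  for z in(.03,.04,.05,.06,.07):
    for w in (.0425,.05): print(s,z,w,(proj(p,[.4861+s*w*.989,.0237+s*w*.15,z])[0]-[220,130])*2.5)
```

```text
-1 0.03 0.0425 [308.79956844 254.26213678]
-1 0.03 0.05 [317.25263918 256.91069388]
-1 0.04 0.0425 [309.75246615 244.71537267]
-1 0.04 0.05 [318.25901547 247.35240101]
-1 0.05 0.0425 [310.71683963 235.05363665]
-1 0.05 0.05 [319.27754659 237.67866468]
-1 0.06 0.0425 [311.69289744 225.27483921]
-1 0.06 0.05 [320.30845411 227.88738072]
-1 0.07 0.0425 [312.68085323 215.37683993]
-1 0.07 0.05 [321.35196498 217.97639352]
1 0.03 0.0425 [216.2575557  225.26642472]
1 0.03 0.05 [208.36913376 222.79478612]
1 0.04 0.0425 [216.64399939 215.8517693 ]
1 0.04 0.05 [208.70890353 213.39189141]
1 0.05 0.0425 [217.03494982 206.32731908]
1 0.05 0.05 [209.0526247  203.87964422]
1 0.06 0.0425 [217.43048631 196.69114213]
1 0.06 0.05 [209.40036662 194.25612582]
1 0.07 0.0425 [217.83069002 186.94126094]
1 0.07 0.05 [209.75220024 184.51937228]
```

Run:
```python
from h import *
p=viewer.snapshot("side");k=6
A=cv2.resize(p["color"][:,:,::-1],None,fx=k,fy=k,interpolation=cv2.INTER_CUBIC)
P=[[.4861+s*w*.989,.0237+s*w*.15,z] for s in(-1,1) for z in (.028,.041,.066) for w in(.0425,)]
for u in proj(p,P): cv2.circle(A,tuple(np.round(u*k+k/2).astype(int)),4,(0,255,255),1)
draw(A,p,"mid",(.4884,.027,np.radians(98.9)),k=k)
cv2.imwrite("pics/c2.png",A[155*k:250*k,280*k:380*k])
goto(.4884,.027,.048,np.radians(9))
```

```text
off [ 2.9 -0.   1.6] yaw -0.41320097199186817 jaw 8.586799028008134 tcp [0.4888 0.0241 0.0496] j6 1.319242914406038 w 0.9995706817849489 F [-0.3 -0.6  0.8] t 3.0833
```

View pics/c2.png

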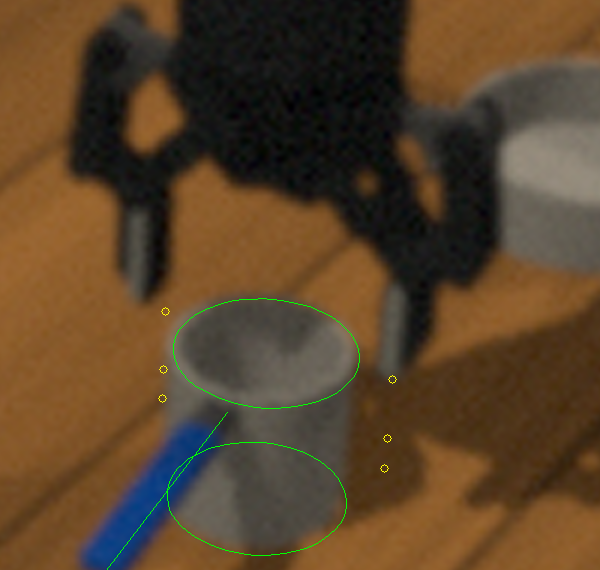

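Run:
```python
from h import *
p=viewer.snapshot("top")
for X in([.488,.062,.11],[.488,.0665,.11],[.488,.062,.16],[.506,.034,.11],[.506,.034,.16]): print(X,proj(p,X)[0])
k=5;A=cv2.resize(p["color"][:,:,::-1],None,fx=k,fy=k)[180*k:290*k,230*k:360*k]
cv2.imwrite("pics/c3.png",A)
```

```text
[0.488, 0.062, 0.11] [279.49511783 236.45275948]
[0.488, 0.0665, 0.11] [277.33404124 236.48950135]
[0.488, 0.062, 0.16] [279.97139742 235.20906898]
[0.506, 0.034, 0.11] [292.75979844 227.60052849]
[0.506, 0.034, 0.16] [293.88317382 225.9268265 ]
```

View pics/c3.png

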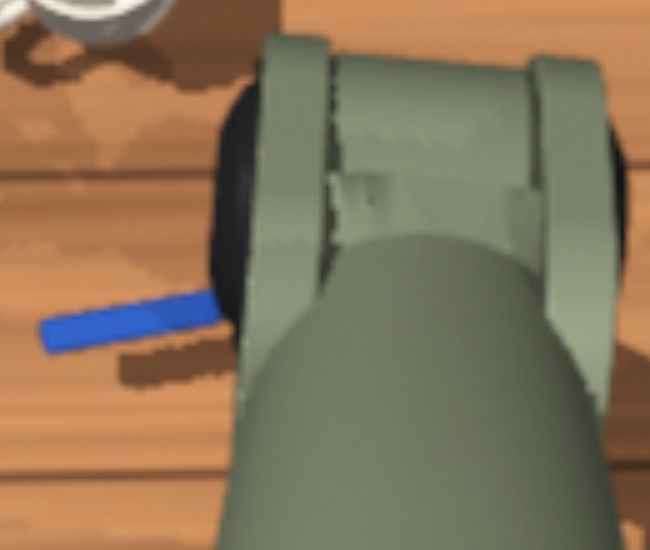

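Run:
```python
from h import *
p=viewer.snapshot("top");q=viewer.snapshot("side")
a=cv2.imread("pics/top0.png")[:,260:];b=cv2.imread("pics/side0.png")[:,260:]
for im,c in((a,p),(b,q)):
  for z in(.21,.224,.235):
    M=np.array([.11*2*.9939,0]) 
    for s in(-.0425,0,.0425):
      u=proj(c,[.1205+s*.219,-.5367-s*.976,z])[0]-[260,0]
      print(z,s,u); cv2.circle(im,tuple(np.round(u).astype(int)),1,(0,255,255),-1)
cv2.imwrite("pics/c4.png",cv2.resize(np.hstack([a,b]),(800,560)))
```

```text
0.21 -0.0425 [326.2570153 432.817225 ]
0.21 0 [348.12459976 427.0862697 ]
0.21 0.0425 [369.92236155 421.3736132 ]
0.224 -0.0425 [330.99516605 435.37660808]
0.224 0 [353.18190597 429.55584098]
0.224 0.0425 [375.29674703 423.75393678]
0.235 -0.0425 [334.81870842 437.44195174]
0.235 0 [357.26282047 431.54862307]
0.235 0.0425 [379.63333673 425.67461902]
0.21 -0.0425 [334.95826157 109.98419415]
0.21 0 [333.20711332 103.16404237]
0.21 0.0425 [331.55635318  96.73486956]
0.224 -0.0425 [337.40630275 104.08224463]
0.224 0 [335.56917034  97.38616044]
0.224 0.0425 [333.83812617  91.0767527 ]
0.235 -0.0425 [339.35661083  99.38027314]
0.235 0 [337.4502017   92.78492642]
0.235 0.0425 [335.65451814  86.57264205]
```

View pics/c4.png

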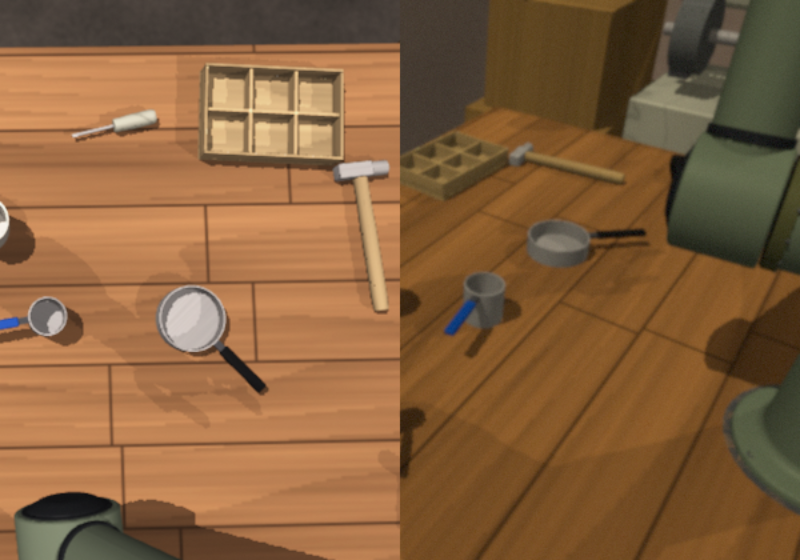

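Run:
```python
from h import *
q=viewer.snapshot("side")
T=lambda X:np.round((proj(q,X)[0]-[280,155])*6)
for o in((0,0,0),(0,0,.025),(.02,-.028,0)):
  o=np.array(o)
  print(o,"body bottom c",T(o+[.488,.025,.1025]),[T(o+[.488+a*.0425*.989-b*.038*.15,.025+b*.038*.989+a*.0425*.15,.1025]) for a in(-1,1) for b in(-1,1)])
s=r.get_state();print(s["tcp_pos"],s["t"],s["ee_rot"],s["joint_pos"])
```

```text
[0 0 0] body bottom c [273. 253.] [array([433., 231.]), array([347., 347.]), array([206., 168.]), array([110., 276.])]
[0.    0.    0.025] body bottom c [278. 191.] [array([439., 169.]), array([353., 283.]), array([209., 107.]), array([112., 213.])]
[ 0.02  -0.028  0.   ] body bottom c [268. 198.] [array([423., 177.]), array([339., 286.]), array([202., 117.]), array([109., 219.])]
[0.48848078 0.02462611 0.04891586] 3.2833 [6.51827849e-01 7.58366494e-01 4.81997643e-04 6.95168121e-04] [-1.00679547e-01  4.14499214e-01 -5.78745316e-01  5.75859965e-01
 -5.17919730e-06  1.31930545e+00]
```

Request:
play_rows:
  targets:
    - {"offset": [0.002, 0, 0.008], "yaw": 0, "gripper": 0}
    - {"offset": [0.002, 0, 0.015], "yaw": 0, "gripper": 0}
    - {"offset": [0.002, 0, 0.02], "yaw": 0, "gripper": 0}
    - {"offset": [0.002, 0, 0.02], "yaw": 0, "gripper": 0}
    - {"offset": [0.002, 0, 0.02], "yaw": 0, "gripper": 0}

```text
t: 3.7
tcp_pos: [0.4867, 0.0269, 0.0272]
ee_rot: [0.652, 0.758, -0.001, -0.001]
force: [0.0, 0.6, 0.2]
width: 1.0
```

Run:
```python
from h import *
p=viewer.snapshot("side");k=6
A=cv2.resize(p["color"][:,:,::-1],None,fx=k,fy=k,interpolation=cv2.INTER_CUBIC)
cv2.imwrite("pics/c5.png",A[155*k:255*k,280*k:380*k])
goto(.4884,.027,.028,np.radians(9))
```

```text
off [-0.   1.3 -0.4] yaw -0.34509330347617717 jaw 8.654906696523826 tcp [0.4871 0.0268 0.0276] j6 1.3233430293928854 w 1.003967876723468 F [-0.2  0.2  0.1] t 3.75
```

View pics/c5.png

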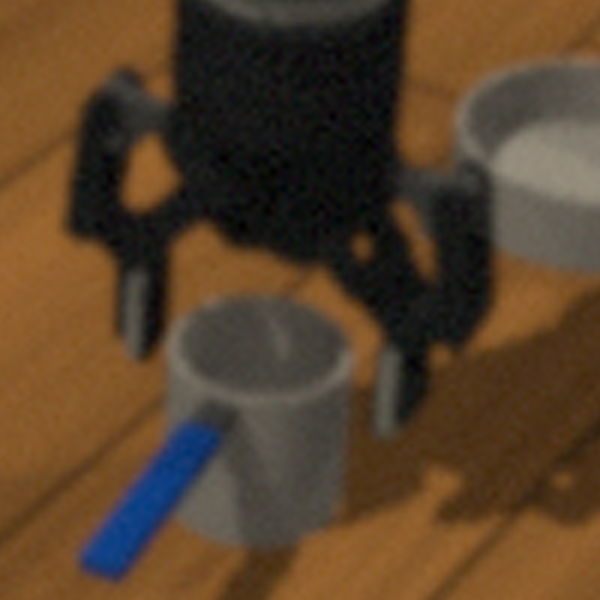

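Run:
```python
from h import *
p=viewer.snapshot("top");q=viewer.snapshot("side")
c=lambda u,v:(u/2.2+110-.25,v/2.2+130-.25)
L=(ray(p,*c(102,328),0)-ray(p,*c(32,309),.0855))[:2]/.0855
L2=(ray(p,*c(318,272),0)-ray(p,*c(283,258),.0595))[:2]/.0595
print(L,L2);L=(L+L2)/2
for n,(u,v) in dict(ltip=(138,357),rtip=(388,437),lhole=(150,165),rhole=(418,195),shole=(362,243)).items():
  for z in np.arange(.02,.16,.02):
    X=ray(q,u/6+280,v/6+155,z);S=np.array([X[0]+L[0]*z,X[1]+L[1]*z,0]);print(n,round(z,2),np.round(X[:2],3),np.round((proj(q,S)[0]-[280,155])*6))
k=4;A=cv2.resize(q["color"][:,:,::-1],None,fx=k,fy=k,interpolation=cv2.INTER_CUBIC)[190*k:290*k,280*k:470*k]
cv2.imwrite("pics/c6.png",A)
```

```text
[-0.25463674 -0.5619005 ] [-0.22517585 -0.54773527]
ltip 0.02 [0.553 0.006] [164. 391.]
ltip 0.04 [0.538 0.029] [191. 426.]
ltip 0.06 [0.523 0.052] [218. 462.]
ltip 0.08 [0.508 0.075] [247. 499.]
ltip 0.1 [0.493 0.098] [276. 537.]
ltip 0.12 [0.478 0.121] [307. 577.]
ltip 0.14 [0.463 0.144] [339. 619.]
ltip 0.16 [0.448 0.167] [371. 662.]
rtip 0.02 [ 0.455 -0.007] [411. 471.]
rtip 0.04 [0.443 0.016] [434. 505.]
rtip 0.06 [0.431 0.04 ] [458. 541.]
rtip 0.08 [0.419 0.063] [483. 578.]
rtip 0.1 [0.407 0.086] [509. 617.]
rtip 0.12 [0.395 0.11 ] [536. 656.]
rtip 0.14 [0.384 0.133] [563. 697.]
rtip 0.16 [0.372 0.157] [592. 740.]
lhole 0.02 [ 0.625 -0.106] [173. 198.]
lhole 0.04 [ 0.607 -0.079] [197. 233.]
lhole 0.06 [ 0.59  -0.053] [222. 269.]
lhole 0.08 [ 0.572 -0.026] [248. 306.]
lhole 0.1 [0.555 0.001] [275. 344.]
lhole 0.12 [0.537 0.027] [303. 385.]
lhole 0.14 [0.52  0.054] [332. 426.]
lhole 0.16 [0.503 0.08 ] [363. 470.]
rhole 0.02 [ 0.526 -0.152] [438. 228.]
rhole 0.04 [ 0.512 -0.124] [458. 263.]
rhole 0.06 [ 0.497 -0.096] [479. 299.]
rhole 0.08 [ 0.483 -0.068] [501. 336.]
rhole 0.1 [ 0.469 -0.039] [524. 374.]
rhole 0.12 [ 0.455 -0.011] [548. 415.]
rhole 0.14 [0.441 0.017] [572. 456.]
rhole 0.16 [0.426 0.045] [598. 500.]
shole 0.02 [ 0.526 -0.109] [383. 276.]
shole 0.04 [ 0.512 -0.082] [405. 311.]
shole 0.06 [ 0.498 -0.055] [427. 347.]
shole 0.08 [ 0.483 -0.028] [451. 384.]
shole 0.1 [ 0.469 -0.002] [475. 423.]
shole 0.12 [0.455 0.025] [500. 463.]
shole 0.14 [0.441 0.052] [526. 505.]
shole 0.16 [0.427 0.078] [553. 548.]
```

View pics/c6.png

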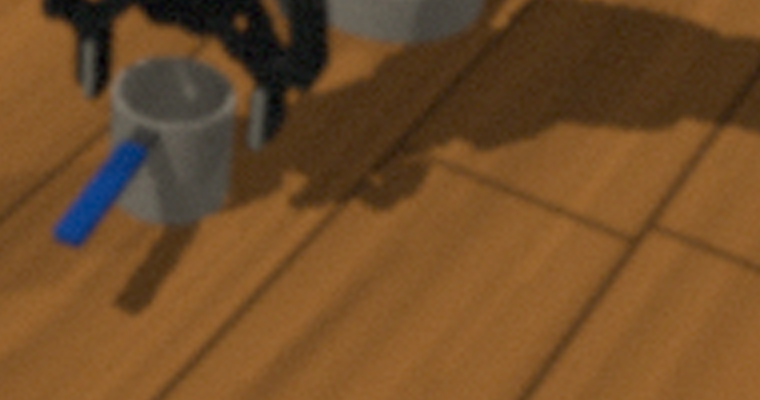

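The fingertip shadow gives an open-tip height of about 46 mm with the TCP reading 27 mm. So the tips are about 19 mm above the reported TCP, laterally centred as expected. I work from that offset: go down 6 mm more and close.

Request:
play_rows:
  targets:
    - {"offset": [0, 0.001, 0.006], "yaw": 0, "gripper": 0}
    - {"offset": [0, 0.001, 0.006], "yaw": 0, "gripper": 0.2}
    - {"offset": [0, 0.001, 0.006], "yaw": 0, "gripper": 0.4}
    - {"offset": [0, 0.001, 0.006], "yaw": 0, "gripper": 0.6}
    - {"offset": [0, 0.001, 0.006], "yaw": 0, "gripper": 0.6}
  force: 40

```text
t: 4.27
tcp_pos: [0.4886, 0.027, 0.0222]
ee_rot: [0.652, 0.758, 0.0, 0.0]
force: [-0.8, -0.1, 3.3]
width: 0.748
```

Request:
play_rows:
  targets:
    - {"offset": [0, 0, 0], "yaw": 0, "gripper": 0.6}
    - {"offset": [0, 0, 0], "yaw": 0, "gripper": 0.6}
    - {"offset": [0, 0, 0], "yaw": 0, "gripper": 0.6}
    - {"offset": [0, 0, -0.005], "yaw": 0, "gripper": 0.6}
    - {"offset": [0, 0, -0.02], "yaw": 0, "gripper": 0.6}

```text
t: 4.68
tcp_pos: [0.4863, 0.027, 0.0405]
ee_rot: [0.652, 0.758, -0.001, -0.002]
force: [-1.0, 1.4, -2.0]
width: 0.749
```

Run:
```python
from h import *
p=viewer.snapshot("side");k=6
A=cv2.resize(p["color"][:,:,::-1],None,fx=k,fy=k,interpolation=cv2.INTER_CUBIC)
cv2.imwrite("pics/c7.png",A[145*k:245*k,270*k:370*k])
goto(.4817,-.2167,.1,np.radians(90))
```

```text
off [-239.7  -43.5  -56.2] yaw -81.34728790133684 jaw 8.652712098663141 tcp [0.4887 0.0269 0.0437] j6 1.3238291417139658 w 0.7447769191711942 F [ 0.5 -0.8  0.2] t 4.7333
```

View pics/c7.png

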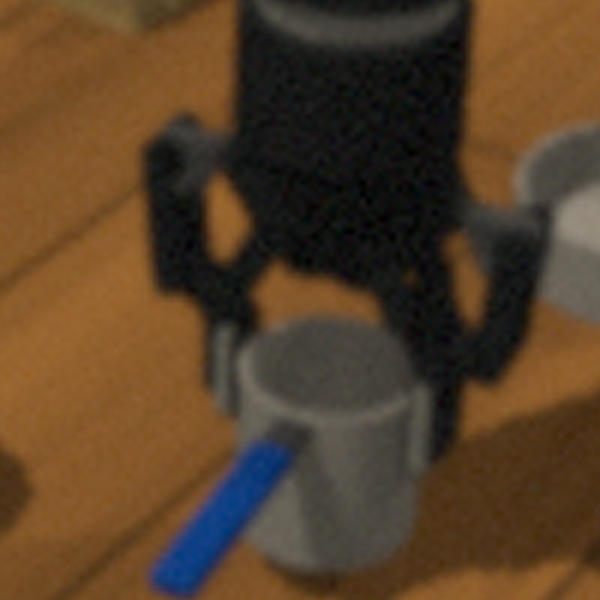

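Grasped: the opening is 63.5 mm and the pan is upright. The pads are on the walls, clear of the handle. Now I lift, carry and turn.

Request:
play_rows:
  targets:
    - {"offset": [0, 0, -0.03], "yaw": -7, "gripper": 0.6}
    - {"offset": [-0.01, -0.002, -0.056], "yaw": -14, "gripper": 0.6}
    - {"offset": [-0.045, -0.008, -0.058], "yaw": -21, "gripper": 0.6}
    - {"offset": [-0.083, -0.015, -0.058], "yaw": -28, "gripper": 0.6}
    - {"offset": [-0.12, -0.022, -0.058], "yaw": -35, "gripper": 0.6}
  force: 60

```text
t: 5.15
tcp_pos: [0.4856, -0.0902, 0.1006]
ee_rot: [0.404, 0.915, 0.0, 0.001]
force: [0.6, 0.1, -2.2]
width: 0.737
```

Request:
play_rows:
  targets:
    - {"offset": [-0.025, -0.025, 0], "yaw": -7, "gripper": 0.6}
    - {"offset": [-0.05, -0.05, 0], "yaw": -14, "gripper": 0.6}
    - {"offset": [-0.07, -0.07, 0], "yaw": -21, "gripper": 0.6}
    - {"offset": [-0.08, -0.08, 0], "yaw": -28, "gripper": 0.6}
    - {"offset": [-0.085, -0.085, 0], "yaw": -35, "gripper": 0.6}

```text
t: 5.57
tcp_pos: [0.4783, -0.2121, 0.0997]
ee_rot: [0.113, 0.994, -0.0, 0.0]
force: [-0.0, -0.3, -1.6]
width: 0.739
```

Request:
play_rows:
  targets:
    - {"offset": [0, 0, 0], "yaw": -6, "gripper": 0.6}
    - {"offset": [0, 0, 0], "yaw": -11, "gripper": 0.6}
    - {"offset": [0, 0, 0], "yaw": -11, "gripper": 0.6}
    - {"offset": [0, 0, 0], "yaw": -11, "gripper": 0.6}
    - {"offset": [0, 0, 0], "yaw": -11, "gripper": 0.6}

```text
t: 5.98
tcp_pos: [0.4784, -0.2091, 0.0998]
ee_rot: [0.02, 1.0, 0.0, -0.0]
force: [-0.1, 0.0, -1.7]
width: 0.742
```

Run:
```python
from h import *
goto(.4817,-.2167,.0255,np.radians(90))
p=viewer.snapshot("side");k=6
A=cv2.resize(p["color"][:,:,::-1],None,fx=k,fy=k,interpolation=cv2.INTER_CUBIC)
draw(A,p,"big",(.4817,-.2167,np.radians(-135.2)),k=k)
draw(A,p,"mid",(.4817,-.2167,np.pi),z0=.078,k=k)
cv2.imwrite("pics/c8.png",A[110*k:210*k,340*k:460*k])
```

```text
off [-3.6 -7.5 74.3] yaw -2.2591469981911527 jaw 87.74085300180884 tcp [ 0.4784 -0.2091  0.0998] j6 -0.5140002626050818 w 0.7415108353028892 F [-0.1  0.  -1.7] t 5.9833
```

View pics/c8.png

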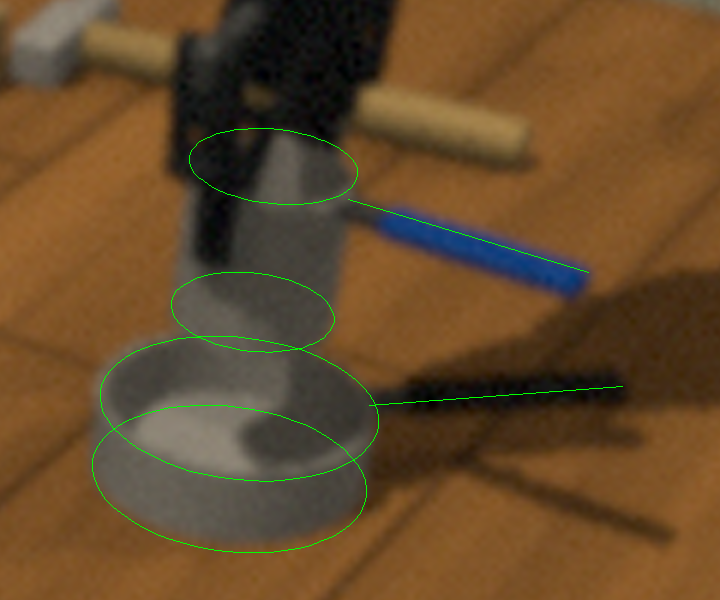

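Request:
play_rows:
  targets:
    - {"offset": [-0.003, -0.006, 0.02], "yaw": -2, "gripper": 0.6}
    - {"offset": [-0.003, -0.006, 0.04], "yaw": -2, "gripper": 0.6}
    - {"offset": [-0.003, -0.006, 0.055], "yaw": -2, "gripper": 0.6}
    - {"offset": [-0.003, -0.006, 0.065], "yaw": -2, "gripper": 0.6}
    - {"offset": [-0.003, -0.006, 0.068], "yaw": -2, "gripper": 0.6}

```text
t: 6.45
tcp_pos: [0.4803, -0.2145, 0.0304]
ee_rot: [0.002, 1.0, 0.001, -0.001]
force: [-0.1, 0.4, -1.7]
width: 0.738
```

Request:
play_rows:
  targets:
    - {"offset": [0, 0, 0.002], "yaw": 0, "gripper": 0.6}
    - {"offset": [0, 0, 0.003], "yaw": 0, "gripper": 0.6}
    - {"offset": [0, 0, 0.004], "yaw": 0, "gripper": 0.6}
    - {"offset": [0, 0, 0.005], "yaw": 0, "gripper": 0.6}
    - {"offset": [0, 0, 0.005], "yaw": 0, "gripper": 0.6}

```text
t: 6.87
tcp_pos: [0.4817, -0.2156, 0.0275]
ee_rot: [0.001, 1.0, -0.0, 0.0]
force: [0.3, -0.3, -1.5]
width: 0.741
```

```bash
python3 -c "
from h import *
goto(.4817,-.2167,.0255,np.radians(90))"
```

```text
off [ 0.  -1.1  2. ] yaw -0.16412027448161068 jaw 89.8358797255184 tcp [ 0.4817 -0.2156  0.0275] j6 -0.5578637168297724 w 0.7413190943885907 F [ 0.3 -0.3 -1.5] t 6.8667
```

Nearly down: 1–2 mm left. I lower until there is contact, then release and rise.

Request:
play_rows:
  targets:
    - {"offset": [0, 0, 0.001], "yaw": 0, "gripper": 0.6}
    - {"offset": [0, 0, 0.002], "yaw": 0, "gripper": 0.6}
    - {"offset": [0, 0, 0.002], "yaw": 0, "gripper": 0.6}
    - {"offset": [0, 0, 0.002], "yaw": 0, "gripper": 0.6}
    - {"offset": [0, 0, 0.002], "yaw": 0, "gripper": 0.6}

```text
t: 7.28
tcp_pos: [0.4818, -0.2157, 0.0264]
ee_rot: [0.001, 1.0, -0.0, 0.001]
force: [-2.3, 1.3, 8.1]
width: 0.747
```

Request:
play_rows:
  targets:
    - {"offset": [0, 0, 0.0], "yaw": 0, "gripper": 0.2}
    - {"offset": [0, 0, 0.0], "yaw": 0, "gripper": 0}
    - {"offset": [0, 0, 0], "yaw": 0, "gripper": 0}
    - {"offset": [0, 0, 0], "yaw": 0, "gripper": 0}
    - {"offset": [0, 0, 0], "yaw": 0, "gripper": 0}

```text
t: 7.7
tcp_pos: [0.4813, -0.2154, 0.0248]
ee_rot: [0.001, 1.0, 0.0, -0.0]
force: [0.1, 0.1, -0.7]
width: 1.002
```

Request:
play_rows:
  targets:
    - {"offset": [0, 0, -0.01], "yaw": 0, "gripper": 0}
    - {"offset": [0, 0, -0.03], "yaw": 0, "gripper": 0}
    - {"offset": [0, 0, -0.06], "yaw": 0, "gripper": 0}
    - {"offset": [0, 0, -0.095], "yaw": 0, "gripper": 0}
    - {"offset": [0, 0, -0.12], "yaw": 0, "gripper": 0}

```text
t: 8.12
tcp_pos: [0.4818, -0.2156, 0.1481]
ee_rot: [0.001, 1.0, -0.0, 0.001]
force: [0.6, 0.5, -0.2]
width: 1.003
```

```bash
python3 -c "
from h import *
goto(.4709,.3108,.145,np.radians(31))"
```

```text
off [ 12.4 526.4   2.5] yaw 58.8402775167334 jaw 89.8402775167334 tcp [ 0.4818 -0.2156  0.1481] j6 -0.5579421005905073 w 1.0027600793633495 F [ 0.6  0.5 -0.2] t 8.1167
```

Contact was felt (8 N) and the pan released cleanly. I go over the red pan.

Request:
play_rows:
  targets:
    - {"offset": [0, 0.04, 0], "yaw": 7, "gripper": 0}
    - {"offset": [0, 0.08, 0], "yaw": 14, "gripper": 0}
    - {"offset": [0, 0.12, 0], "yaw": 21, "gripper": 0}
    - {"offset": [0, 0.16, 0], "yaw": 28, "gripper": 0}
    - {"offset": [0, 0.2, 0], "yaw": 35, "gripper": 0}

```text
t: 8.53
tcp_pos: [0.482, -0.0261, 0.1459]
ee_rot: [0.283, 0.959, 0.0, 0.0]
force: [0.2, 0.8, 0.5]
width: 0.996
```

Request:
play_rows:
  targets:
    - {"offset": [0.025, 0.032, 0], "yaw": 6, "gripper": 0}
    - {"offset": [0.05, 0.064, 0], "yaw": 12, "gripper": 0}
    - {"offset": [0.075, 0.096, 0], "yaw": 18, "gripper": 0}
    - {"offset": [0.1, 0.128, 0], "yaw": 24, "gripper": 0}
    - {"offset": [0.125, 0.16, 0], "yaw": 24, "gripper": 0}

```text
t: 8.95
tcp_pos: [0.4632, 0.1704, 0.1459]
ee_rot: [0.476, 0.88, 0.0, 0.0]
force: [0.7, -0.0, -0.1]
width: 1.003
```

Request:
play_rows:
  targets:
    - {"offset": [0.032, 0.019, 0], "yaw": 0, "gripper": 0}
    - {"offset": [0.064, 0.038, 0], "yaw": 0, "gripper": 0}
    - {"offset": [0.09, 0.053, 0], "yaw": 0, "gripper": 0}
    - {"offset": [0.105, 0.061, 0], "yaw": 0, "gripper": 0}
    - {"offset": [0.105, 0.061, 0], "yaw": 0, "gripper": 0}

```text
t: 9.37
tcp_pos: [0.4562, 0.2935, 0.1457]
ee_rot: [0.472, 0.882, 0.001, -0.0]
force: [0.4, -0.6, -0.1]
width: 0.997
```

Run:
```python
from h import *
goto(.4709,.3108,.05,np.radians(31))
p=viewer.snapshot("top");q=viewer.snapshot("side")
k=5;A=cv2.resize(p["color"][:,:,::-1],None,fx=k,fy=k);B=cv2.resize(q["color"][:,:,::-1],None,fx=k,fy=k)
for im,c in((A,p),(B,q)):
    draw(im,c,"big",(.4817,-.2167,np.radians(-135.2)),k=k);draw(im,c,"mid",(.4817,-.2157,np.pi),z0=.004,k=k)
a=A[190*k:310*k,365*k:465*k];b=B[120*k:220*k,340*k:460*k]
C=np.zeros((500,800,3),np.uint8);C[:,:400]=cv2.resize(a,(400,480))[0:500] if 0 else cv2.copyMakeBorder(cv2.resize(a,(400,480)),0,20,0,0,0);C[:333,400:]=cv2.resize(b,(400,333));cv2.imwrite("pics/c9.png",C)
```

```text
off [ 6.2 21.6 95.7] yaw 2.6875767681776614 jaw 33.68757676817766 tcp [0.4562 0.2935 0.1457] j6 1.4177802141702254 w 0.9974790459683694 F [ 0.4 -0.6 -0.1] t 9.3667
```

View pics/c9.png

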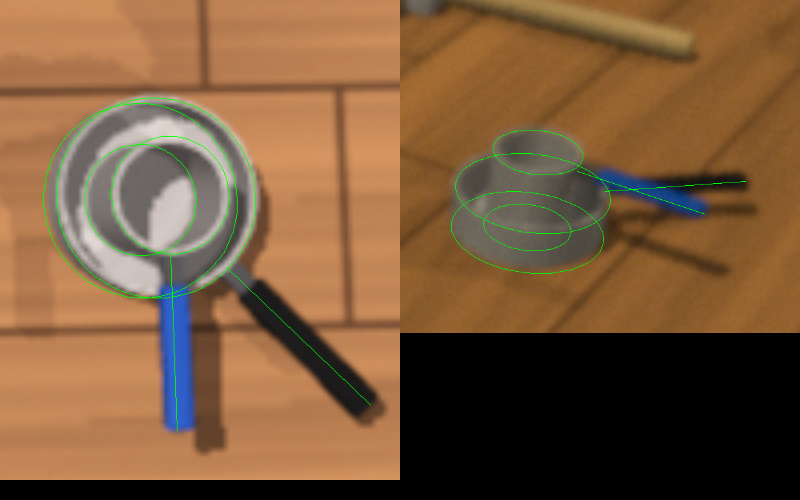

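The mid pan sits on the big pan's floor. In the top view its rim is centred at (170,193) of the crop, on the drawn model, and the blue and black handles fan about 45°. Now the red pan.

Request:
play_rows:
  targets:
    - {"offset": [0.006, 0.021, 0], "yaw": 2.5, "gripper": 0}
    - {"offset": [0.006, 0.021, 0], "yaw": 2.5, "gripper": 0}
    - {"offset": [0.006, 0.021, 0], "yaw": 2.5, "gripper": 0}
    - {"offset": [0.006, 0.021, 0.015], "yaw": 2.5, "gripper": 0}
    - {"offset": [0.006, 0.021, 0.025], "yaw": 2.5, "gripper": 0}

```text
t: 9.88
tcp_pos: [0.4707, 0.3052, 0.1197]
ee_rot: [0.494, 0.87, -0.0, 0.0]
force: [-0.7, -0.4, -0.1]
width: 1.002
```

```bash
python3 -c "
from h import *
goto(.4709,.3108,.058,np.radians(31))"
```

```text
off [ 4.7  3.  61.7] yaw -0.14786412826564338 jaw 30.852135871734355 tcp [0.4707 0.3052 0.1197] j6 1.4762432818600997 w 1.002187610296886 F [-0.7 -0.4 -0.1] t 9.8833
```

Request:
play_rows:
  targets:
    - {"offset": [0.004, 0.002, 0.015], "yaw": 0, "gripper": 0}
    - {"offset": [0.004, 0.002, 0.03], "yaw": 0, "gripper": 0}
    - {"offset": [0.004, 0.002, 0.045], "yaw": 0, "gripper": 0}
    - {"offset": [0.004, 0.002, 0.058], "yaw": 0, "gripper": 0}
    - {"offset": [0.004, 0.002, 0.061], "yaw": 0, "gripper": 0}

```text
t: 10.3
tcp_pos: [0.4684, 0.3091, 0.0566]
ee_rot: [0.493, 0.87, -0.002, -0.001]
force: [-0.2, -0.6, -0.7]
width: 1.001
```

Request:
play_rows:
  targets:
    - {"offset": [0, 0, 0], "yaw": 0, "gripper": 0.2}
    - {"offset": [0, 0, 0], "yaw": 0, "gripper": 0.4}
    - {"offset": [0, 0, 0], "yaw": 0, "gripper": 0.6}
    - {"offset": [0, 0, 0], "yaw": 0, "gripper": 0.8}
    - {"offset": [0, 0, 0], "yaw": 0, "gripper": 0.8}
  force: 30

```text
t: 10.72
tcp_pos: [0.4714, 0.3114, 0.0601]
ee_rot: [0.493, 0.87, 0.001, 0.001]
force: [-0.2, -0.3, 4.1]
width: 0.417
```

Request:
play_rows:
  targets:
    - {"offset": [0, 0, 0], "yaw": 0, "gripper": 0.8}
    - {"offset": [0, 0, 0], "yaw": 0, "gripper": 0.8}
    - {"offset": [0, 0, 0], "yaw": 0, "gripper": 0.8}
    - {"offset": [0, 0, -0.005], "yaw": 0, "gripper": 0.8}
    - {"offset": [0, 0, -0.02], "yaw": 0, "gripper": 0.8}
  force: 45

```text
t: 11.13
tcp_pos: [0.4685, 0.3102, 0.0773]
ee_rot: [0.493, 0.87, -0.002, -0.001]
force: [0.3, 0.1, -1.9]
width: 0.419
```

Run:
```python
from h import *
goto(.4817,-.2157,.17,np.radians(45))
q=viewer.snapshot("side");k=6
tc=r.get_state()["tcp_pos"]
for d in spotter.silhouettes("pan_small",q)[:1]: print(d["conf"],d["box"])
B=cv2.resize(q["color"][:,:,::-1],None,fx=k,fy=k);draw(B,q,"small",(.4709,.3108,np.radians(120.9)),z0=tc[2]-.058,k=k)
u=proj(q,[.4709,.3108,.08])[0].astype(int);cv2.imwrite("pics/c10.png",B[(u[1]-50)*k:(u[1]+50)*k,(u[0]-50)*k:(u[0]+50)*k])
pr=proj(q,np.vstack(outline("small",.4709,.3108,2.11,tc[2]-.058)));print(pr.min(0),pr.max(0))
```

```text
off [-457.9 -259.3  -91.7] yaw -14.080734227849916 jaw 30.919265772150084 tcp [0.4685 0.3102 0.0773] j6 1.4845527849206548 w 0.4189342521752016 F [ 0.3  0.1 -1.9] t 11.1333
0.66 [227.2, 275.1, 250.2, 326.7]
[226.38404265 267.95136361] [252.43300928 324.17611673]
```

Request:
play_rows:
  targets:
    - {"offset": [0, 0, -0.035], "yaw": 0, "gripper": 0.8}
    - {"offset": [-0.005, -0.003, -0.07], "yaw": 0, "gripper": 0.8}
    - {"offset": [-0.025, -0.015, -0.09], "yaw": 0, "gripper": 0.8}
    - {"offset": [-0.055, -0.031, -0.09], "yaw": 0, "gripper": 0.8}
    - {"offset": [-0.09, -0.051, -0.09], "yaw": 0, "gripper": 0.8}

```text
t: 11.65
tcp_pos: [0.4742, 0.2082, 0.1702]
ee_rot: [0.492, 0.871, 0.002, 0.001]
force: [0.4, -1.9, -1.1]
width: 0.415
```

Request:
play_rows:
  targets:
    - {"offset": [-0.035, -0.02, 0], "yaw": 0, "gripper": 0.8}
    - {"offset": [-0.07, -0.04, 0], "yaw": 0, "gripper": 0.8}
    - {"offset": [-0.105, -0.06, 0], "yaw": 0, "gripper": 0.8}
    - {"offset": [-0.14, -0.08, 0], "yaw": 0, "gripper": 0.8}
    - {"offset": [-0.175, -0.1, 0], "yaw": 0, "gripper": 0.8}

```text
t: 12.07
tcp_pos: [0.4765, 0.0044, 0.1685]
ee_rot: [0.493, 0.87, -0.0, -0.0]
force: [0.2, 0.0, -1.5]
width: 0.415
```

Request:
play_rows:
  targets:
    - {"offset": [-0.035, -0.02, 0], "yaw": 0, "gripper": 0.8}
    - {"offset": [-0.07, -0.04, 0], "yaw": 0, "gripper": 0.8}
    - {"offset": [-0.1, -0.058, 0], "yaw": 0, "gripper": 0.8}
    - {"offset": [-0.125, -0.072, 0], "yaw": 0, "gripper": 0.8}
    - {"offset": [-0.14, -0.081, 0], "yaw": 0, "gripper": 0.8}

```text
t: 12.48
tcp_pos: [0.4793, -0.1588, 0.1685]
ee_rot: [0.494, 0.869, -0.0, 0.0]
force: [0.8, -0.3, -1.7]
width: 0.414
```

```bash
python3 -c "
from h import *
goto(.4817,-.2157,.17,np.radians(45))"
```

```text
off [-50.1 -27.1  -1.5] yaw -14.260979090285344 jaw 30.73902090971466 tcp [ 0.4793 -0.1588  0.1685] j6 0.568678925792043 w 0.41443886364583826 F [ 0.8 -0.3 -1.7] t 12.4833
```

Request:
play_rows:
  targets:
    - {"offset": [-0.02, -0.011, 0], "yaw": -5, "gripper": 0.8}
    - {"offset": [-0.04, -0.022, 0], "yaw": -10, "gripper": 0.8}
    - {"offset": [-0.049, -0.026, 0], "yaw": -14, "gripper": 0.8}
    - {"offset": [-0.049, -0.026, 0], "yaw": -14, "gripper": 0.8}
    - {"offset": [-0.049, -0.026, 0], "yaw": -14, "gripper": 0.8}

```text
t: 12.9
tcp_pos: [0.4819, -0.2109, 0.1683]
ee_rot: [0.385, 0.923, 0.0, -0.001]
force: [-0.3, 0.2, -2.2]
width: 0.418
```

Run:
```python
from h import *
goto(.4817,-.2157,.066,np.radians(45))
q=viewer.snapshot("side");p=viewer.snapshot("top")
tc=r.get_state()["tcp_pos"]
for nm,c in(("side",q),("top",p)):
  hsv=cv2.cvtColor(c["color"],cv2.COLOR_RGB2HSV);m=(((hsv[...,0]<6)|(hsv[...,0]>174))&(hsv[...,1]>200)&(hsv[...,2]>70)).astype(np.uint8)
  n,l,s,ce=cv2.connectedComponentsWithStats(m);i=1+np.argmax(s[1:,4]) if n>1 else 0
  print(nm,"red",s[i],ce[i], "pred mid of red", proj(c,[[tc[0]+q_*np.cos(2.356),tc[1]+q_*np.sin(2.356),tc[2]-.058+.0855] for q_ in(.045,.067,.094)]).round(1).tolist())
d=spotter.silhouettes("pan_small",q)
if d:
  d=d[0];rg=d["region"];print(d["conf"],d["box"])
  o=outline("small",tc[0],tc[1],2.356,tc[2]-.058)
  hull=np.zeros((420,560),np.uint8);cv2.fillConvexPoly(hull,cv2.convexHull(np.round(proj(q,np.vstack(o[:2]))).astype(np.int32)),1)
  for v in range(int(d["box"][1]),int(d["box"][3])+2,4):
    a=np.flatnonzero(rg[v]);b=np.flatnonzero(hull[v]);print(v,(a.min(),a.max()) if len(a) else None,(b.min(),b.max()) if len(b) else None)
```

```text
off [ -3.4  -3.6 102.3] yaw -0.24632752259686627 jaw 44.753672477403136 tcp [ 0.4819 -0.2109  0.1683] j6 0.23661258044368713 w 0.41806479808521335 F [-0.3  0.2 -2.2] t 12.9
side red [391 123  14  13  82] [396.79268293 129.01219512] pred mid of red [[393.4, 124.8], [396.9, 129.3], [401.4, 135.0]]
top red [388 248  23  25 172] [398.76744186 260.20348837] pred mid of red [[405.9, 251.9], [398.1, 260.1], [388.6, 270.3]]
```

The red handle matches the prediction within a pixel in both cameras, so the pan is held true. I lower it.

Request:
play_rows:
  targets:
    - {"offset": [-0.003, -0.003, 0.01], "yaw": 0, "gripper": 0.8}
    - {"offset": [-0.003, -0.003, 0.02], "yaw": 0, "gripper": 0.8}
    - {"offset": [-0.003, -0.003, 0.03], "yaw": 0, "gripper": 0.8}
    - {"offset": [-0.003, -0.003, 0.035], "yaw": 0, "gripper": 0.8}
    - {"offset": [-0.003, -0.003, 0.035], "yaw": 0, "gripper": 0.8}

```text
t: 13.47
tcp_pos: [0.4811, -0.2142, 0.1319]
ee_rot: [0.383, 0.924, 0.0, -0.002]
force: [0.5, 0.7, -2.1]
width: 0.415
```

```bash
python3 -c "
from h import *
goto(.4817,-.2157,.066,np.radians(45))"
```

```text
off [-1.8 -0.6 65.9] yaw -0.07653848842212947 jaw 44.92346151157786 tcp [ 0.4811 -0.2142  0.1319] j6 0.22762443624959167 w 0.4151159961834169 F [ 0.5  0.7 -2.1] t 13.4667
```

Request:
play_rows:
  targets:
    - {"offset": [-0.001, -0.001, 0.01], "yaw": 0, "gripper": 0.8}
    - {"offset": [-0.001, -0.001, 0.02], "yaw": 0, "gripper": 0.8}
    - {"offset": [-0.001, -0.001, 0.03], "yaw": 0, "gripper": 0.8}
    - {"offset": [-0.001, -0.001, 0.04], "yaw": 0, "gripper": 0.8}
    - {"offset": [-0.001, -0.001, 0.045], "yaw": 0, "gripper": 0.8}

```text
t: 13.88
tcp_pos: [0.4815, -0.2161, 0.0871]
ee_rot: [0.383, 0.924, 0.0, -0.001]
force: [-0.6, 0.0, -1.1]
width: 0.414
```

Request:
play_rows:
  targets:
    - {"offset": [0, 0, 0.005], "yaw": 0, "gripper": 0.8}
    - {"offset": [0, 0, 0.01], "yaw": 0, "gripper": 0.8}
    - {"offset": [0, 0, 0.014], "yaw": 0, "gripper": 0.8}
    - {"offset": [0, 0, 0.017], "yaw": 0, "gripper": 0.8}
    - {"offset": [0, 0, 0.018], "yaw": 0, "gripper": 0.8}

```text
t: 14.3
tcp_pos: [0.4823, -0.2166, 0.0706]
ee_rot: [0.383, 0.924, 0.0, -0.0]
force: [0.3, 0.1, -0.7]
width: 0.418
```

Request:
play_rows:
  targets:
    - {"offset": [0, 0, 0.001], "yaw": 0, "gripper": 0.8}
    - {"offset": [0, 0, 0.001], "yaw": 0, "gripper": 0.8}
    - {"offset": [0, 0, 0.002], "yaw": 0, "gripper": 0.8}
    - {"offset": [0, 0, 0.002], "yaw": 0, "gripper": 0.8}
    - {"offset": [0, 0, 0.002], "yaw": 0, "gripper": 0.8}

```text
t: 14.72
tcp_pos: [0.4825, -0.2167, 0.0691]
ee_rot: [0.383, 0.924, -0.0, 0.0]
force: [0.0, -0.1, -1.8]
width: 0.417
```

```bash
python3 -c "
from h import *
goto(.4817,-.2157,.066,np.radians(45))"
```

```text
off [1.3 0.2 3.1] yaw -0.08849827185344267 jaw 44.911501728146554 tcp [ 0.4825 -0.2167  0.0691] j6 0.2252053885794359 w 0.4174586785695749 F [ 0.  -0.1 -1.8] t 14.7167
```

No contact yet, about 3 mm to go.

Request:
play_rows:
  targets:
    - {"offset": [0, 0, 0.001], "yaw": 0, "gripper": 0.8}
    - {"offset": [0, 0, 0.001], "yaw": 0, "gripper": 0.8}
    - {"offset": [0, 0, 0.002], "yaw": 0, "gripper": 0.8}
    - {"offset": [0, 0, 0.002], "yaw": 0, "gripper": 0.8}
    - {"offset": [0, 0, 0.002], "yaw": 0, "gripper": 0.8}

```text
t: 15.13
tcp_pos: [0.4829, -0.2169, 0.0681]
ee_rot: [0.383, 0.924, -0.0, 0.001]
force: [-1.6, 1.7, 7.5]
width: 0.42
```

Request:
play_rows:
  targets:
    - {"offset": [0, 0, 0.001], "yaw": 0, "gripper": 0.8}
    - {"offset": [0, 0, 0.001], "yaw": 0, "gripper": 0.8}
    - {"offset": [0, 0, 0.001], "yaw": 0, "gripper": 0.8}
    - {"offset": [0, 0, 0.001], "yaw": 0, "gripper": 0.8}
    - {"offset": [0, 0, 0.001], "yaw": 0, "gripper": 0.8}

```text
t: 15.55
tcp_pos: [0.483, -0.217, 0.068]
ee_rot: [0.383, 0.924, -0.0, 0.001]
force: [-4.1, 1.5, 15.6]
width: 0.419
```

Request:
play_rows:
  targets:
    - {"offset": [0, 0, -0.002], "yaw": 0, "gripper": 0.8}
    - {"offset": [0, 0, -0.002], "yaw": 0, "gripper": 0.4}
    - {"offset": [0, 0, -0.002], "yaw": 0, "gripper": 0.3}
    - {"offset": [0, 0, -0.002], "yaw": 0, "gripper": 0.3}
    - {"offset": [0, 0, -0.002], "yaw": 0, "gripper": 0.3}

```text
t: 15.97
tcp_pos: [0.4823, -0.2166, 0.0677]
ee_rot: [0.383, 0.924, 0.0, -0.0]
force: [-0.4, 0.8, -0.3]
width: 0.703
```

Request:
play_rows:
  targets:
    - {"offset": [0, 0, -0.01], "yaw": 0, "gripper": 0.3}
    - {"offset": [0, 0, -0.03], "yaw": 0, "gripper": 0.3}
    - {"offset": [0, 0, -0.06], "yaw": 0, "gripper": 0.3}
    - {"offset": [0, 0, -0.095], "yaw": 0, "gripper": 0.3}
    - {"offset": [0, 0, -0.13], "yaw": 0, "gripper": 0.3}

```text
t: 16.38
tcp_pos: [0.4818, -0.2163, 0.1996]
ee_rot: [0.383, 0.924, 0.0, -0.001]
force: [1.0, -0.8, 0.1]
width: 0.704
```

Request:
play_rows:
  targets:
    - {"offset": [0.03, 0.02, -0.02], "yaw": 0, "gripper": 0.3}
    - {"offset": [0.06, 0.04, -0.02], "yaw": 0, "gripper": 0.3}
    - {"offset": [0.095, 0.06, -0.02], "yaw": 0, "gripper": 0.3}
    - {"offset": [0.13, 0.08, -0.02], "yaw": 0, "gripper": 0.3}
    - {"offset": [0.16, 0.1, -0.02], "yaw": 0, "gripper": 0.3}

```text
t: 16.8
tcp_pos: [0.439, -0.0309, 0.2187]
ee_rot: [0.384, 0.923, 0.0, 0.0]
force: [0.5, 0.5, -0.3]
width: 0.701
```

Request:
play_rows:
  targets:
    - {"offset": [0.03, 0.02, 0], "yaw": 0, "gripper": 0.3}
    - {"offset": [0.06, 0.04, 0], "yaw": 0, "gripper": 0.3}
    - {"offset": [0.08, 0.05, 0], "yaw": 0, "gripper": 0.3}
    - {"offset": [0.08, 0.05, 0], "yaw": 0, "gripper": 0.3}
    - {"offset": [0.08, 0.05, 0], "yaw": 0, "gripper": 0.3}

```text
t: 17.22
tcp_pos: [0.4189, 0.0601, 0.2186]
ee_rot: [0.382, 0.924, -0.0, 0.0]
force: [-0.0, 0.2, 0.4]
width: 0.699
```

Run:
```python
from h import *
q=viewer.snapshot("side");p=viewer.snapshot("top")
a=dict(big=-135.2,mid=180,small=135);ctr=(.4817,-.2157);z={"big":0,"mid":.004,"small":.008};st=dict(big=.085,mid=.055,small=.045)
for nm,c in(("side",q),("top",p)):
  hsv=cv2.cvtColor(c["color"],cv2.COLOR_RGB2HSV).astype(int);H,S,V=hsv[...,0],hsv[...,1],hsv[...,2]
  M=dict(mid=(abs(H-112)<12)&(S>170)&(V>70),small=((H<6)|(H>174))&(S>200)&(V>70))
  for n,m in M.items():
    m=m.astype(np.uint8);k,l,s,ce=cv2.connectedComponentsWithStats(m);i=1+np.argmax(s[1:,4])
    ys,xs=np.nonzero(l==i);zz=z[n]+DIM[n][1]-.0045;W=np.array([ray(c,u,v,zz)[:2] for u,v in zip(xs,ys)])
    mu=W.mean(0);ev=np.linalg.svd(W-mu)[2][0];ev*=np.sign(ev@(mu-ctr));pr=W@ev
    e=mu+ev*(pr.max()-mu@ev);cen=e-ev*DIM[n][2]
    print(nm,n,"angle",np.degrees(np.arctan2(ev[1],ev[0])).round(1),"centre",cen.round(4),"redlen",np.ptp(pr).round(3),s[i])
for n in("pan_big","mug"):
  print(n,[(round(d["conf"],2),np.round(d["box"])) for d in spotter.silhouettes(n,p)[:2]])
for n in("pan_big","pan_mid","pan_small","mug"):
  print("side",n,[(round(d["conf"],2),np.round(d["box"])) for d in spotter.silhouettes(n,q)[:2]])
# rim check on top: hough circles near nest
g=cv2.resize(cv2.cvtColor(p["color"],cv2.COLOR_RGB2GRAY),None,fx=4,fy=4,interpolation=cv2.INTER_CUBIC)
for n in a:
  R,Hh,_=DIM[n];u=proj(p,[*ctr,z[n]+Hh])[0];rp=4*np.linalg.norm(proj(p,[ctr[0],ctr[1]+R,z[n]+Hh])[0]-u)
  o=np.round((u-30)).astype(int);cr=g[o[1]*4:(o[1]+60)*4,o[0]*4:(o[0]+60)*4]
  C=cv2.HoughCircles(cr,cv2.HOUGH_GRADIENT,1,8,param1=80,param2=12,minRadius=int(rp*.93),maxRadius=int(rp*1.07))
  if C is not None:
    for x in C[0][:3]: print(n,"rim",ray(p,(x[0]-1.5)/4+o[0],(x[1]-1.5)/4+o[1],z[n]+Hh).round(4),x[2],rp)
```

```text
side mid angle -179.2 centre [ 0.4848 -0.2191] redlen 0.076 [400 172  31  12 137]
side small angle 133.6 centre [ 0.4815 -0.2182] redlen 0.062 [385 162  13  15  87]
top mid angle -179.1 centre [ 0.4836 -0.2156] redlen 0.074 [405 262   8  35 227]
top small angle 135.5 centre [ 0.4836 -0.2169] redlen 0.055 [380 249  21  22 138]
pan_big [(0.74, array([377., 212., 459., 294.]))]
mug [(0.96, array([217., 147., 268., 188.]))]
side pan_big [(0.83, array([355., 166., 446., 201.]))]
side pan_mid [(0.87, array([366., 162., 432., 191.]))]
side pan_small [(0.85, array([374., 152., 395., 178.]))]
side mug [(0.8, array([213., 186., 253., 247.]))]
big rim [ 0.4819 -0.2169  0.034 ] 94.3 99.74086084478597
big rim [ 0.484 -0.221  0.034] 98.8 99.74086084478597
big rim [ 0.4728 -0.2261  0.034 ] 96.6 99.74086084478597
mid rim [ 0.4778 -0.2046  0.068 ] 61.4 58.69963693526936
mid rim [ 0.4787 -0.2161  0.068 ] 55.9 58.69963693526936
mid rim [ 0.4826 -0.2135  0.068 ] 54.8 58.69963693526936
small rim [ 0.4822 -0.2156  0.098 ] 36.2 35.802455612386744
small rim [ 0.4837 -0.2199  0.098 ] 36.3 35.802455612386744
small rim [ 0.4864 -0.2153  0.098 ] 35.2 35.802455612386744
```

```bash
python3 -c "
from h import *
print(r.hand_in())"
```

```text
the job is handed in; nothing more can be done
None
```

The three pans are nested and the job is handed in, at about 17 s of the 67 s allowed. The hand-in gives no verdict.

**What I did:** I gripped the blue pan across its diameter, turned it about 81° and set it on the big pan's floor. The red pan then went inside the blue one. Both touched down gently (8 N and 16 N), and the hand was then lifted well clear.

**Last checks:**
- **Handles:** from the top camera the red handle is at 135.5° and the blue at -179°. The black one was measured at -135° at the start. That makes steps of about 44–45°, both the same way round.
- **Centres:** in each camera the blue and red pans are within about 3 mm of each other, and they sit within about 4 mm of the big pan's centre.
- **Height and tilt:** I did not measure these separately. The two views agree if both pans rest on the floor below, which also fits where contact was felt.
- **Big pan and mug:** their detection boxes match those at the start within a few pixels.

**What disagreed or failed:**
- The open fingertips stood about 19 mm above the reported tool point, where the given nose length implies slightly below it. I found this from the fingertip's shadow and allowed for it.
- The gripper read 35.6 mm on the 38 mm red pan.
- The silhouette network missed the red pan while it was held, so I checked it by the colour of its handle instead.
- The circle fits on the final top picture scattered by up to about 1 cm, so I did not rely on them.
- The 12-picture limit was used up before the end, so the final state was checked only by numbers.

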